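Unplug the timer relay from its snap socket

TASK

Pull the tall relay (the one with the round dial on top) straight up out of its snap socket and stand it upright in the empty low white tray, set down rather than dropped. Leave the short relay plugged in where it is.

Things in the scene. Friction and masses are not known exactly. Their poses are not given: they have to be found in the camera images.
- relay_tall_mid (a point): Centre of the cover of the loose black plug-in relay, the taller one (about 90 g): cover 38 x 38 mm, 52 mm high, grey round dial (22 mm across, 4 mm high) on top; below it a plug foot 30 x 30 mm, 20 mm high. The point is 26 mm above the cover's underside and below its flat top, 46 mm above the foot's bottom. z up out of the socket; x and y along the cover's sides, as the socket's.
- relay_short_mid (a point): The other plugged-in black relay, of the same make and with the same foot, cover 38 x 38 mm and only 30 mm high, no dial. Stays in its socket. The point is the centre of its cover, 15 mm below its flat top.
- socket_tall: Grey snap socket of the tall relay, fixed: 84 (x) x 56 (y) x 24 mm high. Origin: centre of its underside, on the bench; z up. The cover rests on its top, only the foot is inside, held by spring detents: a straight upward pull of about 13 N frees it, fading to about 5 N after 5 mm; the foot is clear after 21 mm. A twin socket holds the short relay; which stands where varies.
- tray: Empty low white plastic tray with open top, fixed to the bench: 180 (x) x 150 (y) mm outside, walls 4 mm thick and 25 mm high, floor 4 mm thick. Origin: centre of its underside, on the bench; z up.
Not all that is in view belongs to the job. What is shaped like the part that bears relay_tall_mid but yellow is not meant.

How it is judged:
By the outcome, as a careful person would: the job done as asked, in the order asked, and still so for the second after the job is handed in, with the robot touching nothing.
It also fails if it takes over 43 s, if anything falls off the work surface, if the arm or the gripper's body presses on something with over 40 N, if the wrist force passes 120 N, or if a joint passes its speed limit or range.

ROBOT

A 6-joint arm with a two-finger parallel gripper is mounted at the origin on the work surface. World frame = base frame: x ahead of the robot, y to its left, z up, the work surface at z = 0. Lengths are in m, angles in degrees, forces in N, time in s.
With the tool pointing down it reaches from about 0.25 to 0.725 m from the base axis. Payload 9.7 kg.
Tool frame: the origin (TCP) lies at the very end of the fingers, on their centre line; the grasp point (between the pads) lies 19 mm behind it; z points along the fingers, y is the direction in which the jaws open and shut (so a half turn about z gives the same grasp; the last joint's range is limited). The gripper opens to 85 mm and grips with 20 to 120 N. Pads are 22 mm wide; open, the fingers measure 114 mm over their backs; the gripper's body (76 mm by 85 mm) begins 54 mm behind the grasp point. The pads swing forward as they close: fully open they stand 13 mm farther back than shut.
Start: joints at [66.578, 4.979, 10.078, 95.1, 0, 90], TCP at [0.219, 0.505, 0.231] pointing down, gripper open.
Joint ranges: [-179.16, 179.16], [-48.56, 103.87], [-65.8, 70.77], [-126.05, 130.52], [-82.76, 87.17], [-180, 180]. Speed limits (degrees/s): [127.2, 127.2, 147.25, 180, 180, 180].

INTERFACE

Orientations are given as [roll, pitch, yaw] about the fixed x, y, z axes, in that order (R = Rz(yaw) Ry(pitch) Rx(roll)).
In Python, from workcell import bot gives the robot as it stands.
- The arm moves only by the shell command python3 -m pendant 'ROWS' [FORCE]. ROWS is JSON, a list that holds one entry, the list of rows, each a list of 7 numbers: the shift along the tool's x, y, z in cm, then the turn, a rotation vector about the tool's x, y, z in rad, then the opening in per cent of the stroke, from 0 (shut) to 100 (fully open). In form: [[[dx, dy, dz, ax, ay, az, gripper], ...]]. A call has 1 to 5 rows; each row shifts and turns the pose as measured when the row begins, along the tool's axes as they then stand; what a row does not reach is not made up. A row lasts 1/12 s, in which the tool goes at most 41.7 mm and 7.16 degrees, less where a joint would pass 70% of its speed; a pose out of reach is approached as far as the arm can. A call with a gripper value outside its range is refused whole. The fingers move at their own pace and stop on an object; FORCE is the grip in N (left out, the last holds). Time passes only in rows, so rows that do not move let the fingers close. It gives the time, the measured TCP pose, the force and the opening at its end, in the units of the state.
- bot.get_obs(): the state, without advancing time (a new reading comes with each control period).
- bot.camera(name): name is "side" or "top"; returns the picture (400x640x3 uint8, red, green, blue); there is no depth.
- bot.get_calibration(name): a dict with "intrinsics" (3x3 intrinsics, pixels), "pose" (4x4, takes a point from camera to world coordinates). Camera axes: x right, y down, z forward; pixel columns grow to the right and rows downward; lengths in m; the calibration is good to about 2 mm. A picture is of the moment at which its call begins. get_calibration takes no time and is no camera call.
- bot.job_done(): hands the job in, once; it reports no verdict.
Trained networks look in the newest picture that a camera, given by its name, has taken for a name from the list of things; names that differ only in an ending like _2 or _b are one class to them, and where a whole thing is asked for, a point or a joint stands for the part that bears it (a point fixed in the world has none). Each returns a list of dicts, best first, with "confidence" (0 to 1); they miss things now and then, are a little off and sometimes report something else, mostly with a low value. They report only what shows in the picture. A call takes as long as a camera call. They do not tell look-alikes from the thing itself.
- bot.masks_of(camera, thing): "pixels" (400x640 bool, what is visible of it) and "extent" ([left, top, right, bottom] in pixels, round what is visible of it).
- bot.mark_of(camera, thing): "uv" ([column, row] in pixels: a listed point, or the origin of a listed thing).
The state is a dict: "time": time; "q": joint angles; "qd": joint speeds; "joint_efforts": joint torques, N m; "ee_pos": TCP position; "tcp_rot": TCP orientation; "wrist_force": force on the tool from outside, world axes, zero at the start; "torque": the same for the moment, N m; "opening": finger opening in m.
Only numpy, scipy, OpenCV 4.12 (cv2) and the standard library are available. Lean on these libraries where they do the work, as an engineer would, in place of code of your own. Each camera call takes 0.05 s, during which the arm holds its last target. There are 200 camera calls.

## Working session

There is one attempt and no reset: what is moved stays moved. The work goes in short steps, Python scripts to look and compute and a shell command to move; the robot and the scene stay as the last step left them, time stands still between calls to the robot, and variables do not carry over. Pictures are saved under pics/ and viewed, about 8 in all and at most 12, crops included, and the job is handed in when it is done.

```bash
mkdir -p pics; cat > h.py <<'E'
import numpy as np, cv2
from workcell import bot
def ray(cam,uv):
    c=bot.get_calibration(cam);K=np.array(c["intrinsics"]);T=np.array(c["pose"])
    d=T[:3,:3]@np.linalg.inv(K)@[uv[0],uv[1],1]; return T[:3,3],d/np.linalg.norm(d)
def tri(a,b):
    (o,d),(p,e)=ray("side",a),ray("top",b)
    s=np.linalg.lstsq(np.c_[d,-e],p-o,rcond=None)[0]
    A,B=o+s[0]*d,p+s[1]*e; return (A+B)/2,np.linalg.norm(A-B)
def onz(cam,uv,z):
    o,d=ray(cam,uv); return o+d*(z-o[2])/d[2]
def proj(cam,P):
    c=bot.get_calibration(cam);T=np.linalg.inv(np.array(c["pose"]));p=np.array(c["intrinsics"])@(T[:3,:3]@P+T[:3,3]);return p[:2]/p[2]
def shot(cam,name):
    im=bot.camera(cam); cv2.imwrite(f"pics/{name}.png",im[:,:,::-1]); return im
E
python3 - <<'E'
from h import *
np.set_printoptions(precision=4,suppress=True)
print(bot.get_obs())
shot("side","s0");shot("top","t0")
for c in("side","top"):
    print(c,bot.get_calibration(c)["pose"])
    for t in("relay_tall_mid","relay_short_mid","socket_tall","tray"):
        print(c,t,[(np.round(m["uv"],1),round(m["confidence"],2)) for m in bot.mark_of(c,t)],[(m["extent"],round(m["confidence"],2)) for m in bot.masks_of(c,t)])
E
```

```text
{'time': 0.0, 'q': array([66.5772,  5.0111, 10.0328, 95.101 ,  0.0027, 90.0014]), 'qd': array([-0.0656,  0.0123, -0.1008,  0.0226, -0.0289, -0.0059]), 'joint_efforts': array([ -0.0006, -52.0398,  46.4792,   0.0164,   0.0001,  -0.    ]), 'ee_pos': array([0.2185, 0.5045, 0.2306]), 'tcp_rot': array([-179.9208,   -0.0027,  156.5758]), 'wrist_force': array([ 0.2191,  0.2548, -0.3325]), 'torque': array([ 0.0728, -0.0416,  0.0011]), 'opening': 0.08514993298374865}
side [[ 0.9401 -0.218   0.2621  0.2381]
 [-0.3402 -0.6502  0.6794 -0.6226]
 [ 0.0223 -0.7279 -0.6854  0.7141]
 [ 0.      0.      0.      1.    ]]
side relay_tall_mid [(array([261.4, 221.3]), 0.72), (array([311.1, 209.5]), 0.56)] [([301.6, 195.9, 317.0, 224.6], 0.98), ([251.1, 208.0, 270.1, 250.5], 0.75)]
side relay_short_mid [(array([338.2, 163.8]), 0.81)] []
side socket_tall [(array([307.6, 227.8]), 0.86)] [([288.5, 209.7, 326.8, 239.5], 0.66)]
side tray [(array([394.3, 326.6]), 0.85), (array([307. , 224.3]), 0.48)] [([339.7, 276.0, 459.9, 371.9], 0.76)]
top [[-0.0194 -0.9993  0.0319  0.4477]
 [-0.9997  0.0189 -0.015   0.0201]
 [ 0.0144 -0.0322 -0.9994  0.9824]
 [ 0.      0.      0.      1.    ]]
top relay_tall_mid [(array([310.7, 257.7]), 0.74), (array([308.3, 217.1]), 0.7)] [([299.5, 202.1, 322.5, 224.9], 0.82), ([304.9, 248.9, 317.4, 270.9], 0.74)]
top relay_short_mid [(array([249.4, 165.2]), 0.57)] [([237.6, 151.4, 258.8, 170.5], 0.68)]
top socket_tall [(array([310. , 212.9]), 0.93)] [([294.0, 196.2, 321.8, 229.5], 0.88)]
top tray [(array([421. , 183.4]), 0.92)] [([389.8, 144.8, 461.5, 223.2], 0.65)]
```

View pics/s0.png

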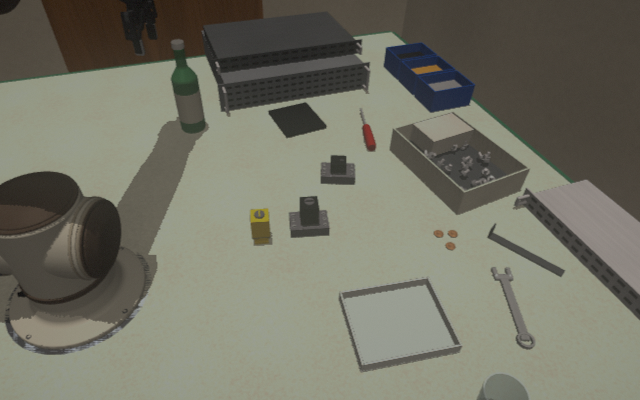

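View pics/t0.png

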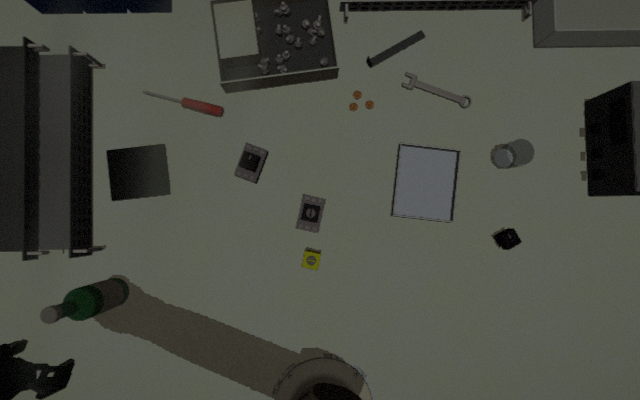

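Side view: the tall relay is at (310,211) in its grey socket, the short relay at (338,165), the yellow look-alike at (260,222) and the tray at (398,322). Top view: tall (311,213), short (252,160), yellow (311,260), tray (425,183), plus an unknown black item at (507,238). I choose the black relay with the dial in the socket, and check it in a close crop.

```bash
python3 - <<'E'
from h import *
np.set_printoptions(precision=4,suppress=True)
s=cv2.imread("pics/s0.png");t=cv2.imread("pics/t0.png")
r=lambda im,x,y:cv2.resize(im[y:y+50,x:x+50],(400,400),interpolation=cv2.INTER_CUBIC)
c=np.hstack([r(s,283,192),r(t,285,188)]);c=np.clip(c*1.6,0,255).astype(np.uint8)
cv2.imwrite("pics/crop.png",c)
print("tall",tri((311.1,209.5),(308.3,217.1)))
print("yellow",tri((261.4,221.3),(310.7,257.7)))
print("short",tri((338.2,163.8),(249.4,165.2)))
print("sock",tri((307.6,227.8),(310,212.9)),onz("top",(310,212.9),0))
print("tray",tri((394.3,326.6),(421,183.4)),onz("top",(425,183),0.01))
for m in bot.masks_of("top","socket_tall")+bot.masks_of("top","tray")+bot.masks_of("top","relay_tall_mid"):
    p=m["pixels"].astype(np.uint8); print(m["confidence"],cv2.minAreaRect(cv2.findNonZero(p)))
E
```

```text
tall (array([0.4685, 0.0234, 0.0529]), np.float64(0.01921108276867831))
yellow (array([0.3664, 0.0223, 0.051 ]), np.float64(0.003624419665012023))
short (array([0.5911, 0.1614, 0.0437]), np.float64(0.013068610668385624))
sock (array([ 0.4708,  0.0226, -0.004 ]), np.float64(0.0005600962124703972)) [0.4704 0.0227 0.    ]
tray (array([ 0.5416, -0.2594, -0.0136]), np.float64(0.0038456861244256274)) [ 0.5385 -0.2618  0.01  ]
0.88 ((309.77642822265625, 213.005859375), (22.777700424194336, 34.16655349731445), 12.528807640075684)
0.65 ((425.2749328613281, 182.60089111328125), (65.02072143554688, 75.70954895019531), 6.115502834320068)
0.82 ((309.558837890625, 212.7647247314453), (16.492422103881836, 16.73495864868164), 14.03624439239502)
0.74 ((310.1153869628906, 259.4230651855469), (17.258220672607422, 18.43491554260254), 11.309932708740234)
```

View pics/crop.png

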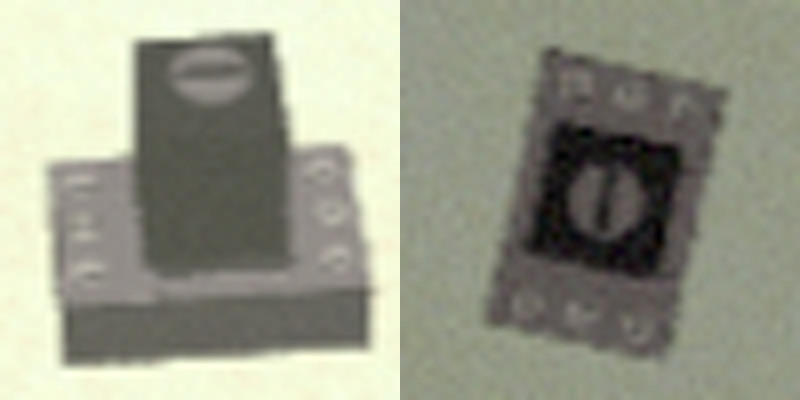

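The crop shows a black cover with the grey dial, seated in the grey socket: dial centre at side ≈(309.4,201.1) and top ≈(310.5,213.2). It is the tall relay.

```bash
python3 - <<'E'
from h import *
np.set_printoptions(precision=4,suppress=True)
T=lambda x,y:(285+(x-400)/8-.44,188+y/8-.44); S=lambda x,y:(283+x/8-.44,192+y/8-.44)
print("dial",tri(S(211,74),T(604,202)))
print("topface corners L,R back",tri(S(133,42),T(555,122)) , tri(S(272,34),T(683,148)))
print("top ctr",onz("top",T(605,198),.076),"socket ctr",onz("top",T(608,203),.024))
for n,z,a,b in(("sock L",.024,(547,48),(487,325)),("sock R",.024,(727,92),(665,358)),("cov L",.076,(555,122),(527,248)),("cov R",.076,(683,148),(655,275))):
    d=onz("top",T(*a),z)-onz("top",T(*b),z); print(n,np.linalg.norm(d),np.degrees(np.arctan2(d[1],d[0])))
for n,z,a,b in(("sock top",.024,(547,48),(727,92)),("cov t",.076,(555,122),(683,148))):
    d=onz("top",T(*a),z)-onz("top",T(*b),z); print(n,np.linalg.norm(d),np.degrees(np.arctan2(d[1],d[0])))
tc=[(398,144.5),(460,150.5),(453,221.5),(391,215.5)]
P=np.array([onz("top",c,.025) for c in tc]);print("tray",P.mean(0),P)
print(proj("side",np.array([P.mean(0)[0],P.mean(0)[1],.0])))
E
```

```text
dial (array([0.4707, 0.0217, 0.079 ]), np.float64(0.003970250243912359))
topface corners L,R back (array([0.4756, 0.0406, 0.074 ]), np.float64(0.03433997043984929)) (array([0.482 , 0.0004, 0.1083]), np.float64(0.0011972896670640614))
top ctr [0.47  0.022 0.076] socket ctr [0.4698 0.0212 0.024 ]
sock L 0.08540450835706949 -13.241587760353456
sock R 0.0823383260288426 -14.25396370150514
cov L 0.03679049850504709 -13.562811148509237
cov R 0.037081054364554465 -13.548590435287915
sock top 0.055921243784127106 75.18382733239599
cov t 0.03725091862450204 77.43263141457888
tray [ 0.5373 -0.2588  0.025 ] [[ 0.632  -0.1943  0.025 ]
 [ 0.6148 -0.3452  0.025 ]
 [ 0.4425 -0.3228  0.025 ]
 [ 0.4599 -0.1728  0.025 ]]
[392.0711 323.0655]
```

```bash
python3 - <<'E'
from h import *
np.set_printoptions(precision=3,suppress=True)
print("base",onz("top",(118,290),.0),onz("side",(192,124),0))
print("cap",tri((178,44),(50,315)))
print("tcp px",proj("side",np.array([.2185,.5045,.2306])),proj("top",np.array([.2185,.5045,.2306])))
E
```

```text
base [0.291 0.494 0.   ] [0.291 0.514 0.   ]
cap (array([0.291, 0.499, 0.243]), np.float64(0.00699957539917603))
tcp px [147.223  51.213] [ 52.175 350.878]
```

A bottle stands right beside the gripper at (0.291, 0.50), 0.245 m tall, so I rise first and then travel.

```bash
python3 -m pendant '[[[0,0,-4,0,0,0,100],[0,0,-4,0,0,0,100],[-3,-2.45,0,0,0,0,100],[-3,-2.45,0,0,0,0,100],[-3,-2.45,0,0,0,0,100]]]' 60; python3 -m pendant '[[[-3,-2.45,0,0,0,0,100],[-3,-2.45,0,0,0,0,100],[-3,-2.45,0,0,0,0,100],[-3,-2.45,0,0,0,0,100],[-3,-2.45,0,0,0,0,100]]]'; python3 -m pendant '[[[-3,-2.45,0,0,0,0,100],[-3,-2.45,0,0,0,0,100],[0,0,0,0,0,-0.09,100],[0,0,0,0,0,-0.08,100],[0,0,0,0,0,0,100]]]'
```

```text
time: 1.47
ee_pos: [0.2712, 0.4038, 0.3097]
tcp_rot: [-179.5, -0.0, 157.0]
wrist_force: [0.8, 0.5, -0.2]
opening: 0.0854
time: 1.88
ee_pos: [0.3638, 0.2252, 0.3117]
tcp_rot: [-179.7, 0.1, 157.3]
wrist_force: [1.8, 0.4, 0.5]
opening: 0.0852
time: 2.3
ee_pos: [0.4041, 0.1449, 0.313]
tcp_rot: [-179.7, 0.2, 166.7]
wrist_force: [-0.7, -0.8, 0.2]
opening: 0.0853
```

```bash
python3 -m pendant '[[[-2.3,-2.6,2,0,0,0,100],[-2.3,-2.6,2,0,0,0,100],[-2.3,-2.6,2,0,0,0,100],[-2.3,-2.6,2,0,0,0,100],[0,0,0,0,0,0,100]]]'
```

```text
time: 2.72
ee_pos: [0.4723, 0.0205, 0.2323]
tcp_rot: [-179.9, 0.5, 166.5]
wrist_force: [-0.6, 0.1, -0.2]
opening: 0.0853
```

```bash
python3 -m pendant '[[[0.2,0.1,4,0,0.009,0,100],[0,0,4,0,0,0,100],[0,0,4,0,0,0,100],[0,0,0,0,0,0,100]]]'; python3 - <<'E'
from h import *
s=shot("side","s1");t=shot("top","t1")
r=lambda im,x,y:cv2.resize(im[y:y+100,x:x+100],(400,400),interpolation=cv2.INTER_CUBIC)[:,:,::-1]
cv2.imwrite("pics/c1.png",np.clip(np.hstack([r(s,260,150),r(t,260,165)])*1.5,0,255).astype(np.uint8))
print(bot.get_obs()["ee_pos"],bot.get_obs()["tcp_rot"])
E
```

```text
time: 3.05
ee_pos: [0.4712, 0.0213, 0.111]
tcp_rot: [-179.9, 0.0, 165.7]
wrist_force: [-1.2, 1.2, -1.0]
opening: 0.0853
[0.47456353 0.02155732 0.11877921] [179.92436091   0.51697962 165.77954348]
```

View pics/c1.png

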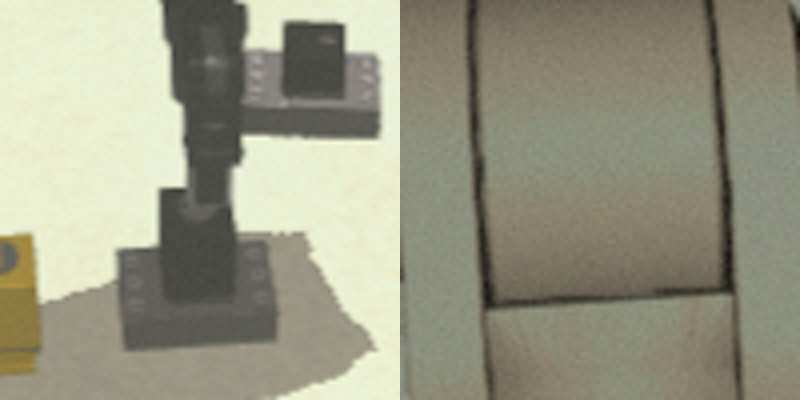

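The side crop (left) shows the finger over the dial of the tall relay, with the short relay behind at right. In the top view the arm hides the relay. Aligned, so I go down slowly.

```bash
python3 -m pendant '[[[0.4,-0.05,2,0,0.009,-0.012,100],[0,0,2,0,0,0,100],[0,0,1.5,0,0,0,100],[0,0,1,0,0,0,100],[0,0,0,0,0,0,100]]]'; python3 -m pendant '[[[0,0,0,0,0,0,100]]]'
```

```text
time: 3.57
ee_pos: [0.4803, 0.0248, 0.07]
tcp_rot: [179.5, 1.3, 166.4]
wrist_force: [0.4, 0.3, -0.2]
opening: 0.0853
time: 3.65
ee_pos: [0.4815, 0.0251, 0.0723]
tcp_rot: [179.5, 1.4, 166.4]
wrist_force: [0.5, -0.8, -0.0]
opening: 0.0854
```

```bash
python3 -m pendant '[[[1.0,-0.5,0,0.009,0.024,0,100],[0.2,0,1,0,0,0,100],[0,0,0,0,0,0,100]]]'; python3 -m pendant '[[[0,0,0,0,0,0,100]]]'
```

```text
time: 3.9
ee_pos: [0.4718, 0.0237, 0.0675]
tcp_rot: [179.9, 0.5, 166.4]
wrist_force: [0.5, -0.2, -0.1]
opening: 0.0856
time: 3.98
ee_pos: [0.4726, 0.0238, 0.0684]
tcp_rot: [179.8, 0.6, 166.4]
wrist_force: [-1.1, 0.6, 0.4]
opening: 0.0852
```

```bash
python3 -m pendant '[[[0.3,-0.2,1.2,0,0.012,0,100],[0.2,0,1.2,0,0.004,0,100],[0.2,0,1.2,0,0.004,0,100],[0.1,0,0.5,0,0,0,100],[0,0,0,0,0,0,100]]]'; python3 -m pendant '[[[0,0,0,0,0,0,100]]]'
```

```text
time: 4.4
ee_pos: [0.4641, 0.024, 0.0233]
tcp_rot: [179.8, -0.6, 166.4]
wrist_force: [0.0, -0.7, 0.2]
opening: 0.085
time: 4.48
ee_pos: [0.4635, 0.024, 0.0224]
tcp_rot: [179.8, -0.7, 166.4]
wrist_force: [-0.7, 0.4, 0.0]
opening: 0.0856
```

```bash
python3 -m pendant '[[[-0.6,-0.05,-0.9,0,-0.012,0,100],[0,0,0,0,0,0,100]]]'; python3 -m pendant '[[[0,0,0,0,0,0,100]]]'
```

```text
time: 4.65
ee_pos: [0.4695, 0.0219, 0.0318]
tcp_rot: [179.8, 0.0, 166.4]
wrist_force: [0.9, 0.7, -0.4]
opening: 0.0854
time: 4.73
ee_pos: [0.47, 0.0219, 0.0324]
tcp_rot: [179.8, 0.1, 166.4]
wrist_force: [-0.7, 0.2, 0.7]
opening: 0.0854
```

At (0.470, 0.022, 0.032), level. Closing.

```bash
python3 -m pendant '[[[0,0,0,0,0,0,0],[0,0,0,0,0,0,0],[0,0,0,0,0,0,0],[0,0,0,0,0,0,0],[0,0,0,0,0,0,0]]]' 60;python3 -m pendant '[[[0,0,0,0,0,0,0],[0,0,0,0,0,0,0],[0,0,0,0,0,0,0],[0,0,0,0,0,0,0],[0,0,0,0,0,0,0]]]'
```

```text
time: 5.15
ee_pos: [0.4713, 0.0219, 0.0344]
tcp_rot: [179.8, 0.3, 166.4]
wrist_force: [0.8, -0.0, -0.6]
opening: 0.0374
time: 5.57
ee_pos: [0.4713, 0.0219, 0.0343]
tcp_rot: [179.8, 0.3, 166.4]
wrist_force: [0.3, 0.1, 0.1]
opening: 0.0377
```

```bash
python3 -m pendant '[[[0,0,-0.3,0,0,0,0],[0,0,-0.4,0,0,0,0],[0,0,-0.4,0,0,0,0]]]';python3 -m pendant '[[[0,0,-0.5,0,0,0,0],[0,0,-0.5,0,0,0,0],[0,0,-0.5,0,0,0,0]]]'
```

```text
time: 5.82
ee_pos: [0.4699, 0.0217, 0.0435]
tcp_rot: [179.9, 0.1, 166.4]
wrist_force: [2.2, -0.7, -4.3]
opening: 0.0371
time: 6.07
ee_pos: [0.4703, 0.0217, 0.0607]
tcp_rot: [179.8, 0.1, 166.4]
wrist_force: [-0.4, 1.1, -1.1]
opening: 0.0373
```

```bash
python3 -m pendant '[[[0,0,-2,0,0,0,0],[0,0,-2,0,0,0,0],[0,0,-1,0,0,0,0],[-0.7,-1.4,0,0,0,0,0],[-1.4,-2.8,0,0,0,0,0]]]'; python3 -m pendant '[[[-1.4,-2.8,0,0,0,0,0],[-1.4,-2.8,0,0,0,0,0],[-1.4,-2.8,0,0,0,0,0],[-1.4,-2.8,0,0,0,0,0],[-1.4,-2.8,0,0,0,0,0]]]'; python3 -m pendant '[[[-1.4,-2.8,0,0,0,0,0],[-0.7,-1.4,0,0,0,0,0],[0,0,0,0,0,0,0],[0,0,0,0,0,0,0]]]'
```

```text
time: 6.48
ee_pos: [0.4804, -0.0216, 0.117]
tcp_rot: [179.7, 0.2, 166.7]
wrist_force: [0.5, 0.1, -1.1]
opening: 0.0374
time: 6.9
ee_pos: [0.518, -0.1793, 0.1199]
tcp_rot: [179.7, 0.5, 167.0]
wrist_force: [1.6, 0.7, -0.8]
opening: 0.0375
time: 7.23
ee_pos: [0.5295, -0.2332, 0.1197]
tcp_rot: [179.7, 0.5, 166.6]
wrist_force: [0.0, -0.2, -0.3]
opening: 0.0371
```

```bash
python3 -m pendant '[[[-1.4,-2.3,0,0.005,0.009,0,0],[0,0,2,0,0,0,0],[0.2,0,2,0,0,0,0],[0,0,0,0,0,0,0],[0,0,0,0,0,0,0]]]'; python3 - <<'E'
from h import *
s=shot("side","s2");t=shot("top","t2")
r=lambda im,x,y:cv2.resize(im[y:y+150,x:x+150],(400,400),interpolation=cv2.INTER_CUBIC)[:,:,::-1]
cv2.imwrite("pics/c2.png",np.clip(np.hstack([r(s,320,230),r(s,270,120)])*1.5,0,255).astype(np.uint8))
print(bot.get_obs()["ee_pos"],bot.get_obs()["tcp_rot"])
E
```

```text
time: 7.65
ee_pos: [0.5363, -0.2553, 0.0805]
tcp_rot: [179.9, -0.0, 166.8]
wrist_force: [0.7, -0.1, -0.2]
opening: 0.0376
[ 0.53654979 -0.25543123  0.0810271 ] [1.79945083e+02 1.85327713e-02 1.66801958e+02]
```

View pics/c2.png

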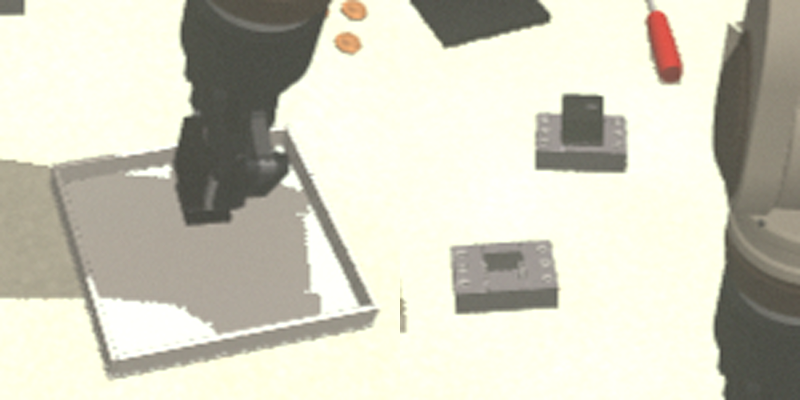

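The tall socket is empty (right half, ~(505,262)), the short relay is still plugged in (~(580,120)), and the gripper with the relay is over the tray. Lowering it, slowly at the end.

```bash
python3 -m pendant '[[[0.1,0,1.5,0,0.003,0,0],[0.1,0,1.2,0,0,0,0],[0,0,0,0,0,0,0],[0,0,0,0,0,0,0]]]'; python3 - <<'E'
from h import *
o=bot.get_obs();print(o["ee_pos"],o["wrist_force"],o["qd"])
E
```

```text
time: 8.08
ee_pos: [0.5357, -0.2541, 0.0545]
tcp_rot: [180.0, 0.1, 166.9]
wrist_force: [0.1, 0.4, -1.3]
opening: 0.0375
[ 0.53570431 -0.25407541  0.05451471] [ 0.12166725  0.41000817 -1.26464952] [ 0.2235507   0.3581494  -1.47846495 -0.83733086  0.09650075  0.06310597]
```

```bash
python3 -m pendant '[[[0,0,1.0,0,0,0,0],[0,0,0,0,0,0,0],[0,0,0.4,0,0,0,0],[0,0,0,0,0,0,0]]]'
```

```text
time: 8.42
ee_pos: [0.5357, -0.254, 0.0392]
tcp_rot: [180.0, 0.1, 166.9]
wrist_force: [-0.0, -0.1, -0.7]
opening: 0.0375
```

```bash
python3 -m pendant '[[[0,0,0.2,0,0,0,0],[0,0,0,0,0,0,0]]]';  python3 -m pendant '[[[0,0,0.15,0,0,0,0],[0,0,0,0,0,0,0]]]'
```

```text
time: 8.58
ee_pos: [0.5357, -0.2541, 0.0371]
tcp_rot: [180.0, 0.1, 166.9]
wrist_force: [-0.0, 0.9, -0.7]
opening: 0.0372
time: 8.75
ee_pos: [0.5359, -0.2543, 0.0357]
tcp_rot: [180.0, 0.1, 166.9]
wrist_force: [0.4, -0.3, -0.5]
opening: 0.0375
```

```bash
python3 -m pendant '[[[0,0,0.12,0,0,0,0],[0,0,0,0,0,0,0]]]';  python3 -m pendant '[[[0,0,0.1,0,0,0,0],[0,0,0,0,0,0,0]]]'
```

```text
time: 8.92
ee_pos: [0.5361, -0.2544, 0.0347]
tcp_rot: [-180.0, 0.1, 166.9]
wrist_force: [-0.0, -0.5, -1.0]
opening: 0.0372
time: 9.08
ee_pos: [0.5364, -0.2546, 0.0347]
tcp_rot: [-180.0, 0.2, 166.9]
wrist_force: [0.4, 0.1, -0.6]
opening: 0.0374
```

```bash
python3 -m pendant '[[[0,0,0.15,0,0,0,0],[0,0,0.1,0,0,0,0]]]';  python3 -m pendant '[[[0,0,0.15,0,0,0,0],[0,0,0.1,0,0,0,0]]]'
```

```text
time: 9.25
ee_pos: [0.5368, -0.2547, 0.0344]
tcp_rot: [-180.0, 0.3, 166.9]
wrist_force: [-4.7, 2.4, 8.3]
opening: 0.0372
time: 9.42
ee_pos: [0.5368, -0.2547, 0.0344]
tcp_rot: [-180.0, 0.4, 166.9]
wrist_force: [-2.7, 0.6, 4.0]
opening: 0.0374
```

Contact felt at TCP z = 0.0344, the height predicted. Releasing gently and retreating straight up.

```bash
python3 -m pendant '[[[0,0,0,0,0,0,55],[0,0,0,0,0,0,65],[0,0,0,0,0,0,80],[0,0,0,0,0,0,100],[0,0,0,0,0,0,100]]]'; python3 -m pendant '[[[0,0,0,0,0,0,100],[0,0,0,0,0,0,100],[0,0,0,0,0,0,100]]]'
```

```text
time: 9.83
ee_pos: [0.5372, -0.2549, 0.0346]
tcp_rot: [-179.9, 0.4, 166.9]
wrist_force: [-0.0, 0.1, 0.2]
opening: 0.0852
time: 10.08
ee_pos: [0.5371, -0.2549, 0.0342]
tcp_rot: [-179.9, 0.4, 166.9]
wrist_force: [-0.3, -0.5, 0.3]
opening: 0.0855
```

```bash
python3 -m pendant '[[[0,0,-1.5,0,0,0,100],[0,0,-2,0,0,0,100],[0,0,-3,0,0,0,100],[0,0,-3,0,0,0,100],[0,0,-3,0,0,0,100]]]'; python3 -m pendant '[[[3,0,-2,0,0,0,100],[3,2,0,0,0,0,100],[3,2,0,0,0,0,100],[3,2,0,0,0,0,100],[3,2,0,0,0,0,100]]]'; python3 -m pendant '[[[1,3,0,0,0,0,100],[0,3,0,0,0,0,100],[0,3,0,0,0,0,100],[0,0,0,0,0,0,100],[0,0,0,0,0,0,100]]]'; python3 - <<'E'
from h import *
s=shot("side","s3");t=shot("top","t3")
print([(m["uv"],m["confidence"]) for c in("side","top") for m in bot.mark_of(c,"relay_tall_mid")])
r=lambda im,x,y,h=150:cv2.resize(im[y:y+h,x:x+h],(400,400),interpolation=cv2.INTER_CUBIC)[:,:,::-1]
cv2.imwrite("pics/c3.png",np.clip(np.hstack([r(s,320,230),r(t,370,120,110)])*1.5,0,255).astype(np.uint8))
E
```

```text
time: 10.5
ee_pos: [0.5325, -0.2528, 0.1546]
tcp_rot: [179.9, -0.4, 166.9]
wrist_force: [0.8, 0.0, 0.2]
opening: 0.0854
time: 10.92
ee_pos: [0.406, -0.1424, 0.181]
tcp_rot: [-180.0, 0.1, 166.7]
wrist_force: [1.2, -0.1, 1.2]
opening: 0.0853
time: 11.33
ee_pos: [0.4121, -0.0455, 0.1834]
tcp_rot: [179.9, 0.4, 166.7]
wrist_force: [0.6, 0.4, -0.2]
opening: 0.0855
[([397.4, 307.6], 0.73), ([262.3, 219.8], 0.61), ([426.5, 182.8], 0.85), ([311.4, 259.6], 0.51)]
```

View pics/c3.png

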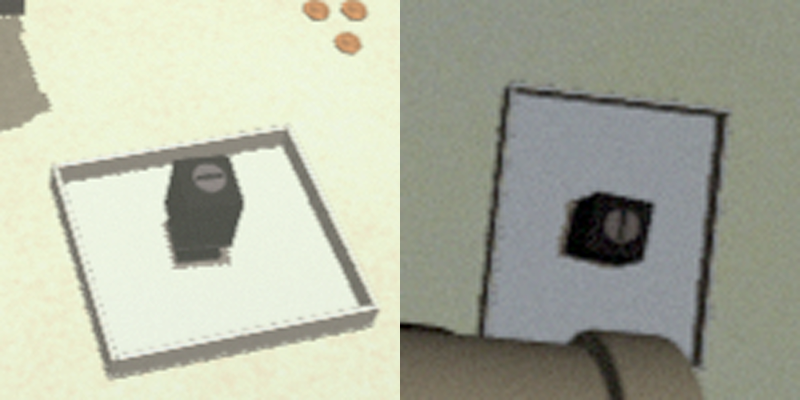

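View pics/s3.png

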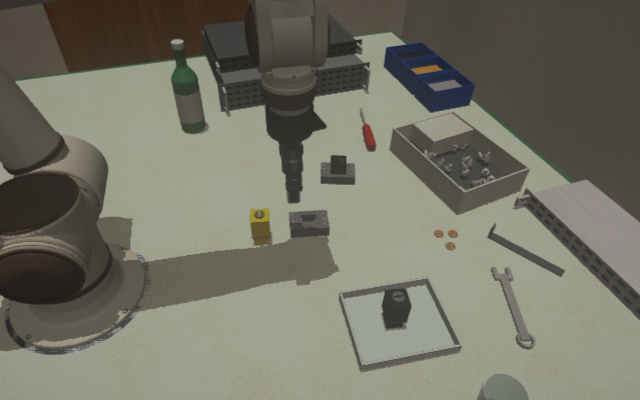

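```bash
python3 - <<'E'
from h import *
np.set_printoptions(precision=4,suppress=True)
P,e=tri((398,296.8),(431,181.9));print("dial",P,e,"expect z .058-.06+.. foot4+20+52+4=.080")
c=np.array([.5370,-.2549]);a=np.radians(-13.2);R=np.array([[np.cos(a),-np.sin(a)],[np.sin(a),np.cos(a)]])
def box(h,z0,z1):
    b=[np.r_[c+R@[x*h,y*h],z] for z in(z0,z1) for x,y in((-1,-1),(1,-1),(1,1),(-1,1))]; return b
out=[]
for cam,f in(("side","s3"),("top","t3")):
    im=cv2.imread(f"pics/{f}.png");u,v=(360,260) if cam=="side" else (395,150)
    k=6;im=cv2.resize(im[v:v+66,u:u+66],None,fx=k,fy=k,interpolation=cv2.INTER_CUBIC);im=np.clip(im*1.7,0,255).astype(np.uint8)
    for h,z0,z1,col in((.019,.024,.076,(0,0,255)),(.015,.004,.024,(0,160,0))):
        p=[tuple(np.int32((proj(cam,q)-[u,v]+.5)*k)) for q in box(h,z0,z1)]
        for i in range(4):
            for m,n in((i,(i+1)%4),(4+i,4+(i+1)%4),(i,4+i)): cv2.line(im,[int(x) for x in p[m]],[int(x) for x in p[n]],col,1)
    out.append(im)
cv2.imwrite("pics/c4.png",np.hstack(out))
E
```

```text
dial [ 0.5357 -0.2562  0.0795] 0.003099395618111316 expect z .058-.06+.. foot4+20+52+4=.080
```

View pics/c4.png

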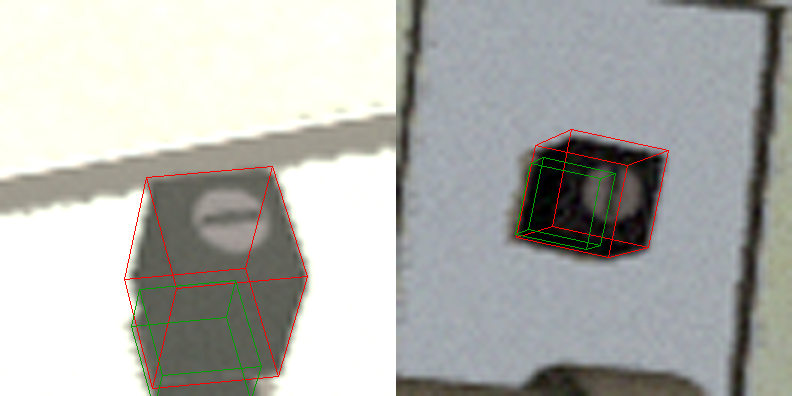

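The upright model fits both views within calibration error, and the dial triangulates to z = 0.0795 against 0.080 expected. The relay stands upright on the tray floor, and the arm is clear. Handing in.

```bash
python3 -c "
from workcell import bot
o=bot.get_obs();print(o['time'],o['wrist_force'],abs(o['qd']).max());print(bot.job_done())"
```

```text
11.5333 [ 0.19263376  0.45884941 -0.61028469] 0.5254770620243435
the job is handed in; nothing more can be done
None
```

The tall relay now stands upright near the middle of the white tray, and I handed the job in at 11.5 s. I pulled it straight up out of its socket, lowered it until I felt contact, and only then released it.

- **Placement:** the dial triangulated to z = 0.0795 m against 0.080 m expected. A drawn outline of an upright relay matched both camera views to within a few pixels.
- **Other items:** the last side picture shows the short relay still plugged in, the tall relay's socket empty and the yellow look-alike where it was.
- **Arm:** it was clear of everything at hand-in. The largest wrist force printed was about 10 N, during set-down, but I only read it at the end of each move, so the peak of the pull was not measured.

Two things disagreed:
- **First estimate of the tall relay:** the networks' marks for it in the two views missed each other by 19 mm. I used its dial and outline in the pictures instead, which agreed to 4 mm.
- **Descent to the grasp:** the arm overshot downwards by about 10 mm, with no contact showing. I corrected that before closing the gripper.

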